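Bring both welding remotes to the middle click

ROBOT

A 6-joint arm with a two-finger parallel gripper is mounted at the origin on the work surface. World frame = base frame: x ahead of the robot, y to its left, z up, the work surface at z = 0. Lengths are in m, angles in rad, forces in N, time in s.
With the tool pointing down it reaches from about 0.3 to 0.75 m from the base axis. Payload 8.5 kg.
Tool frame: the origin (TCP) lies midway between the tips of the shut fingers; the grasp point (between the pads) lies ctrl.tcp_to_grasp behind it (ctrl.tcp_to_grasp is the distance from the TCP to the grasp point, in m); z points along the fingers, y is the line along which they close (so a half turn about z gives the same grasp; the last joint's range is limited). The gripper opens to 85 mm and grips with 20 to 120 N. Pads are 22 mm wide; open, the fingers measure 114 mm over their backs; the gripper's body (76 mm by 85 mm) begins 54 mm behind the grasp point. The pads swing forward as they close: fully open they stand 13 mm farther back than shut.
Start: joints at [-1.548, 0.381, 1.297, -0, 1.464, -0.215], TCP at [0.13, -0.535, 0.231] pointing down, gripper open.
Joint ranges: [-3.11, 3.11], [-0.89, 2.33], [0.22, 2.48], [-1.42, 4.56], [0.17, 2.85], [-2.88, 2.88]. Speed limits (rad/s): [2.39, 2.39, 3.14, 3.14, 3.14, 3.14].

INTERFACE

Orientations are given as a unit quaternion [w, x, y, z].
In Python, from station import ctrl, optics gives the robot as it stands.
- The arm moves only by the shell command python3 -m handwheel 'ROWS' [FORCE]. ROWS is JSON, a list of rows, each a list of 3 entries, a list of its own where there are three numbers: the closure, from -1 (fully open) to 1 (shut), then the shift along the tool's x, y, z each as a share of 0.5 m, from -1 to 1, then the turn about the tool's z as a share of 0.1 rad, from -1 to 1. A call has 1 to 8 rows; each row shifts and turns the commanded pose from where the row before left it, along the tool's axes as they then stand; what a row does not reach is not made up. A row lasts 1/12 s, in which the tool goes at most 41.7 mm and 7.16 degrees, less where a joint would pass 70% of its speed; a pose out of reach is approached as far as the arm can. A call with a number of a shift or a turn outside -1 to 1 is refused whole. A call with a gripper value outside its range is refused whole. The fingers move at their own pace and stop on an object; FORCE is the grip in N (left out, the last holds). Time passes only in rows, so rows that do not move let the fingers close. It gives the time, the measured TCP pose, the force, the opening and the grip force at its end, in the units of the state.
- ctrl.state(): the state, without advancing time (a new reading comes with each control period).
- optics.camera(name): name is "scene" or "top"; returns (picture, depth): 400x640x3 uint8, red, green, blue; 400x640 float32, m along the optical axis (not along the pixel's ray), 0 where there is no reading.
- optics.camera_params(name): a dict with "K" (3x3 intrinsics, pixels), "dist" ([k1, k2, p1, p2, k3] as OpenCV has them; the pictures are not rectified), "R" (3x3) and "t" (3): a world point X has camera coordinates R X + t. Camera axes: x right, y down, z forward; pixel columns grow to the right and rows downward; lengths in m; the calibration is good to about 2 mm. A picture is of the moment at which its call begins. camera_params takes no time and is no camera call.
- ctrl.job_done(): hands the job in; it is judged then, once.
The state is a dict: "time": time; "joints": joint angles; "dq": joint speeds; "joint_torque": joint torques, N m; "eef_pos": TCP position; "tool_rot": TCP orientation; "ft_force": force on the tool from outside, world axes, zero at the start; "ft_torque": the same for the moment, N m; "width": finger opening in m; "grasp_force": force on a finger pad.
Only numpy, scipy, OpenCV 4.12 (cv2) and the standard library are available. Lean on these libraries where they do the work, as an engineer would, in place of code of your own. Each camera call takes 0.05 s, during which the arm holds its last target. There are 200 camera calls.

TASK

The two welding remotes on the bench stand at opposite ends of their range. With the fingertips alone, stroke each knurled dial round by friction, one click, so that both come to rest in their middle click (pointer at the middle tick), without running either dial on to its far click. Do not take a dial in the hand across its middle, and leave everything else on the bench lying where it is.

Things in the scene. Friction and masses are not known exactly. Their poses are not given: they have to be found in the camera images.
- box_a: grey remote-control box fixed to the bench, 146 (its x) x 130 (y) x 60 mm (z); origin at the centre of its underside. On its top, on its -x side, three white ticks fan about the dial's axis at -40, 0 and +40 degrees (the middle one longer). The dial stands on the middle of the top, its axis upright through the box's origin.
- dial_a_top (a point): centre of the flat top of the black dial on box_a, on its axis, 90 mm above the bench. Dial: 96 mm across, 28 mm tall, knurled rim, too wide to grip; white pointer line on top from 20 to 46 mm off the axis. About 2 N along the rim turns it: a fingertip pressed with 5 to 15 N on the top near the edge, or against the rim, drags it along.
- dial_a (a joint): angle of dial a, rad, growing clockwise from above; clicks at -0.70, 0, +0.70, stops at +-0.76. 0: pointer at the middle tick (box's -x); +0.70: at the tick towards the box's +y. Starts in the +0.70 click. A spring cam resists with up to 0.08 N m and, past halfway (0.35), pulls it into the next click.
- box_b: grey remote-control box fixed to the bench, 146 (its x) x 130 (y) x 60 mm (z); origin at the centre of its underside. On its top, on its -x side, three white ticks fan about the dial's axis at -40, 0 and +40 degrees (the middle one longer). The dial stands on the middle of the top, its axis upright through the box's origin.
- dial_b_top (a point): centre of the flat top of the black dial on box_b, on its axis, 90 mm above the bench. Dial: 96 mm across, 28 mm tall, knurled rim, too wide to grip; white pointer line on top from 20 to 46 mm off the axis. About 2 N along the rim turns it: a fingertip pressed with 5 to 15 N on the top near the edge, or against the rim, drags it along.
- dial_b (a joint): angle of dial b, rad, growing clockwise from above; clicks at -0.70, 0, +0.70, stops at +-0.76. 0: pointer at the middle tick (box's -x); +0.70: at the tick towards the box's +y. Starts in the -0.70 click. A spring cam resists with up to 0.08 N m and, past halfway (0.35), pulls it into the next click.
- angle_iron: bystander: steel angle offcut 120 x 40 x 40 mm, loose on the bench; origin at the middle of its underside
- brush: bystander: hand brush lying loose on the bench; origin under its length
- hammer: bystander: hammer lying loose on the bench; origin under its length
- paste_jar: bystander: closed jar, 52 mm across, 50 mm tall, loose on the bench; origin at the middle of its underside
- coupon: bystander: flat steel test piece 80 x 40 x 8 mm, loose on the bench; origin at the middle of its underside
- collar: bystander: steel ring 52 mm across, 24 mm tall, loose on the bench; origin at the middle of its underside
- magnet_square: bystander: black L-shaped magnetic square, 90 x 89 x 14 mm, loose on the bench; origin under the middle of its 90 mm leg
Not all that is in view belongs to the job. Leave any blue, orange or yellow look-alike of the box_b alone.

How it is judged:
At the end, for the whole second after the job is handed in: both dials at rest in their middle click, within 0.1 rad of 0 (value of joint dial_a between -0.1 and 0.1 rad and value of joint dial_b between -0.1 and 0.1 rad and velocity of joint dial_a between -0.1 and 0.1 rad/s and velocity of joint dial_b between -0.1 and 0.1 rad/s); the robot touches nothing.
It fails at once if a dial run past its middle click towards the far one (more than 0.35 rad beyond the middle) (value of joint dial_a below -0.35 rad or value of joint dial_b above 0.35 rad).
It fails at once if a dial taken in the hand across its middle (fingers touching it with the grasp point within 18 mm of its axis) ((contact force between the fingers and dial_a above 1 N and horizontal distance between the grasp point and dial_a_top below 0.018 m) or (contact force between the fingers and dial_b above 1 N and horizontal distance between the grasp point and dial_b_top below 0.018 m)).
It fails at once if a loose thing shifted or lifted by more than 25 mm (distance of any of angle_iron, brush, hammer, paste_jar, coupon, collar, magnet_square from where it was at the start of the episode above 0.025 m).
It also fails if it takes over 48 s, if anything falls off the work surface, if the arm or the gripper's body presses on something with over 40 N, if the wrist force passes 120 N, or if a joint passes its speed limit or range.

## Working session

There is one attempt and no reset: what is moved stays moved. The work goes in short steps, Python scripts to look and compute and a shell command to move; the robot and the scene stay as the last step left them, time stands still between calls to the robot, and variables do not carry over. Pictures are saved under pics/ and viewed, at most 10 in all, crops included, and the job is handed in when it is done.

```bash
mkdir -p pics; ls
python3 - <<'E'
from station import ctrl, optics
import cv2, numpy as np
for n in("top","scene"):
    p,d=optics.camera(n); np.savez(f"{n}.npz",p=p,d=d); cv2.imwrite(f"pics/{n}0.png",p[:,:,::-1])
    c=optics.camera_params(n); print(n,c)
print(ctrl.state(),ctrl.tcp_to_grasp)
E
```

```text
pics
top {'K': array([[429.80549985,   0.        , 323.54049017],
       [  0.        , 429.80549985, 201.50006102],
       [  0.        ,   0.        ,   1.        ]]), 'dist': array([-0.0090945,  0.       ,  0.       ,  0.       ,  0.       ]), 'R': array([[ 0.01204289, -0.99977861, -0.01725372],
       [-0.99760054, -0.0108366 , -0.06837931],
       [ 0.0681772 ,  0.01803581, -0.99751019]]), 't': array([0.13717707, 0.51881687, 1.14461908])}
scene {'K': array([[508.18965005,   0.        , 314.05017175],
       [  0.        , 508.18965005, 200.73849563],
       [  0.        ,   0.        ,   1.        ]]), 'dist': array([-0.11729661,  0.        ,  0.        ,  0.        ,  0.        ]), 'R': array([[-0.86420817,  0.50307844, -0.00750469],
       [ 0.36444384,  0.61563332, -0.69869614],
       [-0.34687883, -0.60655395, -0.71537919]]), 't': array([ 0.37323493, -0.20231156,  1.62458264])}
{'time': 0.1, 'joints': array([-1.54828065e+00,  3.81131788e-01,  1.29817419e+00, -2.16858869e-05,
        1.46360689e+00, -2.15336990e-01]), 'dq': array([-6.29668267e-05, -1.30138974e-03, -1.01856779e-03,  9.70251208e-04,
       -1.29649577e-03, -7.49298936e-04]), 'joint_torque': array([ 3.44543019e-03, -4.49223053e+01, -2.31654704e+01, -1.88339932e-04,
        3.66375476e-03, -1.05508562e-06]), 'eef_pos': array([ 0.1295552 , -0.53424669,  0.23077546]), 'tool_rot': array([-6.58078500e-04,  9.92936240e-01,  1.18647327e-01,  5.28128507e-05]), 'ft_force': array([0.30711251, 0.51800837, 0.06219129]), 'ft_torque': array([-0.01543685, -0.02312113,  0.01818898]), 'grasp_force': 0.0, 'width': 0.08489510932991634} 0.0187
```

View pics/top0.png

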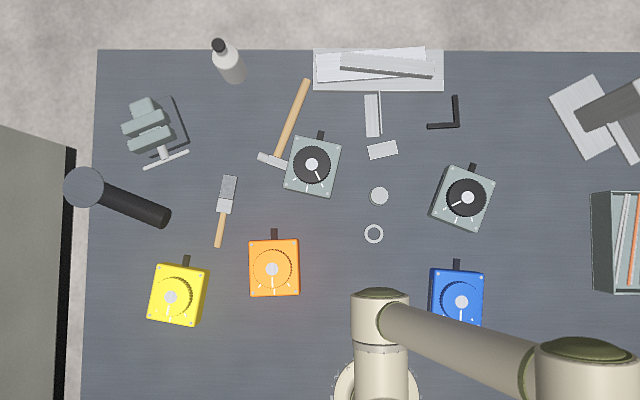

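View pics/scene0.png

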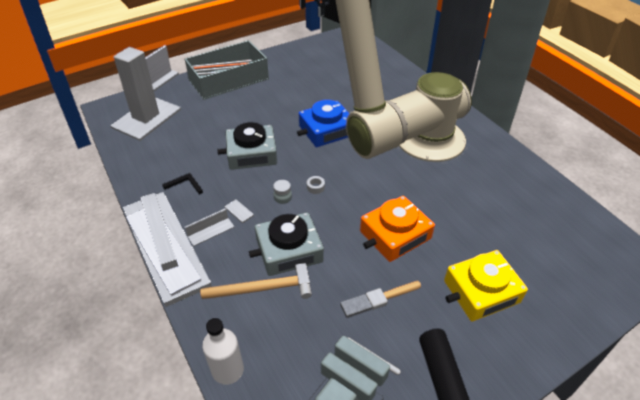

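Five remotes: grey at (313,165), grey at (463,197), orange at (273,267), yellow at (178,294) and blue at (458,297). Only the two grey ones fit the description. The pointer appears to lean left on the right-hand one (a) and right on the left-hand one (b). I'll confirm that in a crop and measure.

```bash
cat > h.py <<'E'
import numpy as np, cv2
from station import ctrl, optics
def unproj(n,uv,z):
    c=optics.camera_params(n); q=cv2.undistortPoints(np.array(uv,float).reshape(-1,1,2),c["K"],c["dist"]).reshape(-1,2)
    r=np.c_[q,np.ones(len(q))]@c["R"]; o=-c["R"].T@c["t"]
    return o+r*((z-o[2])/r[:,2])[:,None]
E
python3 - <<'E'
from h import *
z=np.load("top.npz"); p,d=z["p"],z["d"]
a=cv2.resize(p[120:210,275:355],None,fx=5,fy=5,interpolation=cv2.INTER_CUBIC)
b=cv2.resize(p[155:245,422:502],None,fx=5,fy=5,interpolation=cv2.INTER_CUBIC)
cv2.imwrite("pics/crop.png",np.hstack([a,b])[:,:,::-1])
# point cloud
c=optics.camera_params("top"); vv,uu=np.mgrid[:400,:640]
q=cv2.undistortPoints(np.c_[uu.ravel(),vv.ravel()].astype(float).reshape(-1,1,2),c["K"],c["dist"]).reshape(-1,2)
X=((np.c_[q,np.ones(len(q))]*d.reshape(-1,1))-c["t"])@c["R"]; X=X.reshape(400,640,3)
for nm,(u0,u1,v0,v1) in dict(b=(275,355,120,210),a=(422,502,155,245)).items():
    P=X[v0:v1,u0:u1].reshape(-1,3)
    t=P[(P[:,2]>.08)&(P[:,2]<.1)]; (cx,cy),r=cv2.minEnclosingCircle(t[:,:2].astype(np.float32))
    k=P[(P[:,2]>.05)&(P[:,2]<.105)]
    print(nm,"dial",len(t),t.mean(0),(cx,cy),r,np.median(t[:,2]))
    k=P[(P[:,2]>.05)&(P[:,2]<.105)]
    print(cv2.minAreaRect(k[:,:2].astype(np.float32)))
E
```

```text
b dial 1119 [0.60769593 0.17408023 0.09028706] (0.6086671948432922, 0.17463622987270355) 0.04920123517513275 0.09036204480811838
((0.6088362336158752, 0.1745416522026062), (0.1301412433385849, 0.14642715454101562), 77.66667938232422)
a dial 1181 [ 0.52730137 -0.22022659  0.09052481] (0.5276761054992676, -0.22214895486831665) 0.049784284085035324 0.090660783159961
((0.5281668901443481, -0.2217082679271698), (0.13209223747253418, 0.1470431685447693), 69.01016235351562)
```

View pics/crop.png

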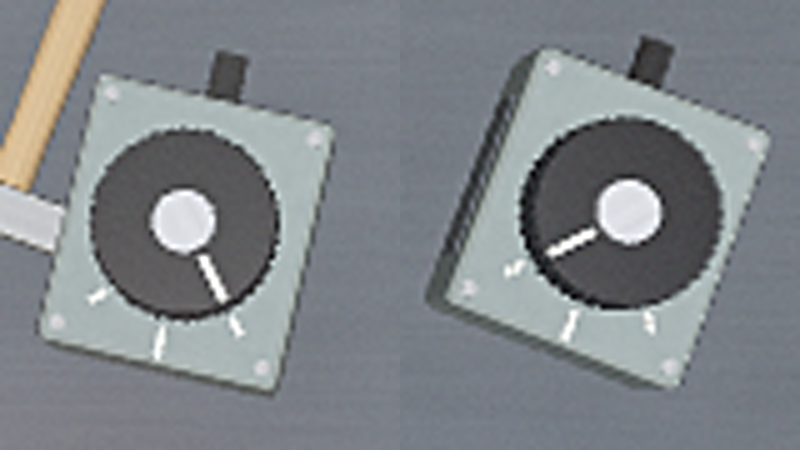

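Crop: the left grey box (dial centre about (312,164) in the full image) has its pointer at the right-hand tick (-y, -0.70), so it is box_b. The right grey box (dial centre about (467,197)) has its pointer at the left-hand tick (+y, +0.70), so it is box_a. The plan is to shut the fingers, square the tool to the world axes, and press on dial a's robot-side rim.

```bash
python3 -m handwheel '[[1,[0,0,0],1],[1,[0,0,0],1],[1,[0,0,0],0.38],[1,[0.056,-0.05,0],0],[1,[0.056,-0.05,0],0],[1,[0.056,-0.05,0],0],[1,[0.056,-0.05,0],0],[1,[0.056,-0.05,0],0]]' 20 && python3 -m handwheel '[[1,[0.056,-0.05,0],0],[1,[0.056,-0.05,0],0],[1,[0.056,-0.05,0],0],[1,[0.056,-0.05,0],0],[1,[0.056,-0.05,0],0],[1,[0.056,-0.05,0],0],[1,[0.056,-0.05,0],0],[1,[0,0,0],0]]'
```

```text
time: 0.77
eef_pos: [0.2705, -0.408, 0.2311]
tool_rot: [-0.0, 1.0, -0.0, -0.0]
ft_force: [0.7, -0.1, -0.2]
width: -0.0005
grasp_force: 0.0
time: 1.43
eef_pos: [0.4688, -0.2304, 0.231]
tool_rot: [-0.001, 1.0, 0.003, 0.0]
ft_force: [-0.4, 0.6, -0.9]
width: 0.0005
grasp_force: 0.0
```

```bash
python3 -m handwheel '[[1,[0.046,-0.04,0],0],[1,[0,0,0.066],0],[1,[0,0,0.066],0],[1,[0,0,0.066],0],[1,[0,0,0.066],0],[1,[0,0,0],0],[1,[0,0,0],0]]' && python3 -m handwheel '[[1,[0,0,0.01],0],[1,[0,0,0],0]]' && python3 -m handwheel '[[1,[0,0,0.004],0],[1,[0,0,0],0]]'
```

```text
time: 2.02
eef_pos: [0.4882, -0.2145, 0.0989]
tool_rot: [-0.001, 1.0, -0.0, -0.001]
ft_force: [0.7, -0.5, 0.5]
width: 0.0
grasp_force: 0.0
time: 2.18
eef_pos: [0.4892, -0.2151, 0.0956]
tool_rot: [0.001, 1.0, -0.0, 0.001]
ft_force: [0.4, -0.0, 0.6]
width: -0.0001
grasp_force: 0.0
time: 2.35
eef_pos: [0.4889, -0.2148, 0.0932]
tool_rot: [0.0, 1.0, -0.0, 0.001]
ft_force: [-0.3, -0.1, 0.2]
width: -0.0002
grasp_force: 0.0
```

```bash
python3 -m handwheel '[[1,[0.002,-0.01,0.004],0],[1,[0,0,0],0]]' && python3 -m handwheel '[[1,[0,0,0.004],0],[1,[0,0,0],0]]'
```

```text
time: 2.52
eef_pos: [0.4897, -0.2089, 0.0905]
tool_rot: [-0.0, 1.0, 0.0, 0.0]
ft_force: [-1.0, 0.1, 0.0]
width: 0.0
grasp_force: 0.0
time: 2.68
eef_pos: [0.4897, -0.2093, 0.0898]
tool_rot: [0.0, 1.0, 0.0, 0.0]
ft_force: [-3.5, 2.9, 14.3]
width: 0.0001
grasp_force: 6.9
```

```bash
python3 -m handwheel '[[1,[-0.002,0.008,0],0],[1,[-0.001,0.008,0],0],[1,[0,0.008,0],0]]' && python3 -m handwheel '[[1,[0.001,0.008,0],0],[1,[0.002,0.008,0],0]]'
python3 - <<'E'
from h import *
p,d=optics.camera("top"); s,_=optics.camera("scene")
a=cv2.resize(p[155:245,422:502],None,fx=5,fy=5,interpolation=cv2.INTER_CUBIC)
b=cv2.resize(s[110:170,215:285],(400,450),interpolation=cv2.INTER_CUBIC)
cv2.imwrite("pics/a1.png",np.hstack([a,b])[:,:,::-1])
E
```

```text
time: 2.93
eef_pos: [0.4889, -0.2217, 0.0899]
tool_rot: [0.001, 1.0, 0.0, 0.001]
ft_force: [0.1, 2.5, 12.3]
width: -0.0
grasp_force: 5.7
time: 3.1
eef_pos: [0.4904, -0.2301, 0.0899]
tool_rot: [0.001, 1.0, 0.0, 0.001]
ft_force: [-1.5, 1.5, 12.1]
width: 0.0002
grasp_force: 5.4
```

View pics/a1.png

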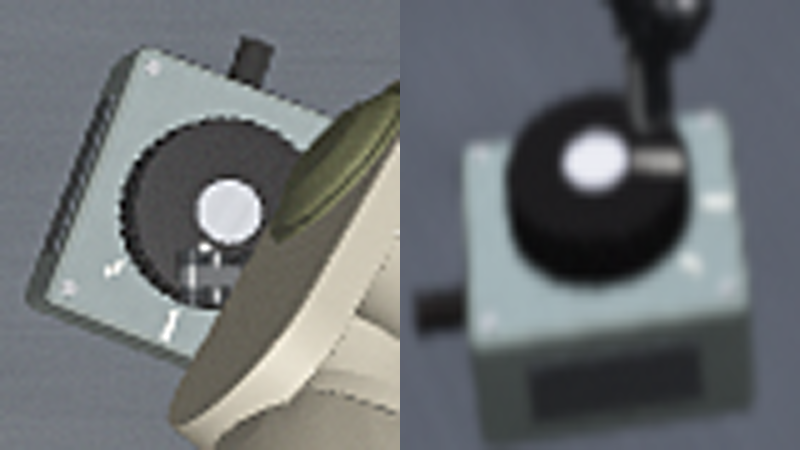

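The crop shows the pointer nearly at the middle tick (pointer tip (688,163), tick (715,200)), well past halfway. I'll lift and let the cam finish the click, then cross high to dial b.

```bash
python3 -m handwheel '[[1,[0,0,-0.02],0],[1,[0,0,-0.066],0],[1,[0,0,-0.066],0],[1,[0,-0.08,-0.03],0],[1,[0,-0.08,0],0],[1,[0,-0.08,0],0],[1,[0,-0.08,0],0],[1,[0,0,0],0]]'
python3 - <<'E'
from h import *
p,d=optics.camera("top"); s,_=optics.camera("scene")
a=cv2.resize(p[155:245,422:502],None,fx=5,fy=5,interpolation=cv2.INTER_CUBIC)
b=cv2.resize(s[110:170,215:285],(400,450),interpolation=cv2.INTER_CUBIC)
cv2.imwrite("pics/a2.png",np.hstack([a,b])[:,:,::-1])
E
```

```text
time: 3.87
eef_pos: [0.4886, -0.0647, 0.1796]
tool_rot: [-0.001, 1.0, 0.003, -0.0]
ft_force: [-0.6, 0.5, 0.0]
width: 0.0003
grasp_force: 0.0
```

View pics/a2.png

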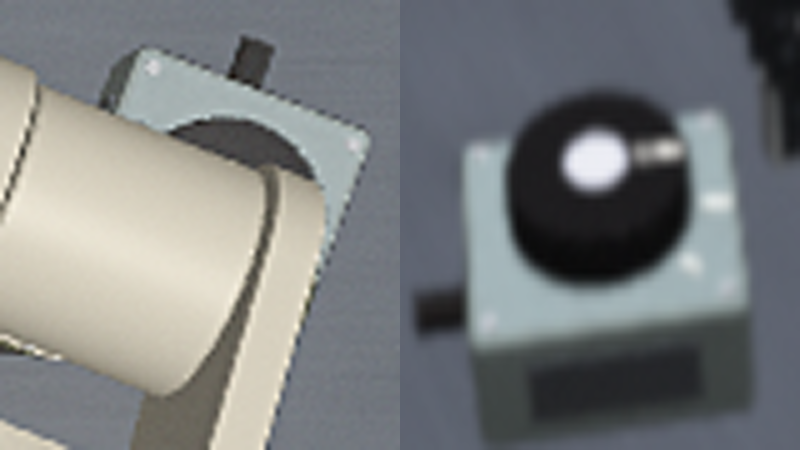

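The pointer on a now aligns with the middle tick ((685,150) against (715,200)), so it has clicked in. Next is dial b, stroked in the opposite direction.

```bash
python3 -m handwheel '[[1,[0.0234,-0.065,0],0],[1,[0.0234,-0.065,0],0],[1,[0.0234,-0.065,0],0],[1,[0.0234,-0.065,0],0],[1,[0.0234,-0.065,0],0],[1,[0.0234,-0.065,0],0],[1,[0.0234,-0.065,0],0],[1,[0,0,0],0]]' && python3 -m handwheel '[[1,[0,0,0.056],0],[1,[0,0,0.056],0],[1,[0,0,0.056],0],[1,[0,0,0],0],[1,[0,0,0],0]]'
```

```text
time: 4.63
eef_pos: [0.5732, 0.1603, 0.1786]
tool_rot: [-0.001, 1.0, 0.001, 0.0]
ft_force: [-0.6, -0.4, -0.7]
width: 0.0001
grasp_force: 0.0
time: 5.05
eef_pos: [0.572, 0.1555, 0.0944]
tool_rot: [0.0, 1.0, -0.001, -0.001]
ft_force: [-0.1, 0.7, 1.1]
width: 0.0002
grasp_force: 0.0
```

```bash
python3 -m handwheel '[[1,[0,-0.008,0.004],0],[1,[0,0,0],0]]' && python3 -m handwheel '[[1,[0,0,0.004],0],[1,[0,0,0],0]]' && python3 -m handwheel '[[1,[0,0,0.003],0],[1,[0,0,0],0]]'
```

```text
time: 5.22
eef_pos: [0.5719, 0.1607, 0.0934]
tool_rot: [-0.0, 1.0, -0.0, 0.0]
ft_force: [0.2, 0.3, -0.3]
width: 0.0001
grasp_force: 0.0
time: 5.38
eef_pos: [0.5716, 0.1608, 0.0911]
tool_rot: [0.0, 1.0, -0.0, 0.0]
ft_force: [0.5, -0.2, -0.2]
width: -0.0001
grasp_force: 0.0
time: 5.55
eef_pos: [0.5717, 0.1608, 0.0901]
tool_rot: [0.0, 1.0, -0.0, 0.0]
ft_force: [-1.1, 0.2, 2.6]
width: 0.0001
grasp_force: 1.3
```

```bash
python3 -m handwheel '[[1,[0,0,0.003],0],[1,[0,0,0],0]]' && python3 -m handwheel '[[1,[-0.002,-0.008,0],0],[1,[-0.001,-0.008,0],0],[1,[0,-0.008,0],0]]' && python3 -m handwheel '[[1,[0.001,-0.008,0],0],[1,[0.002,-0.008,0],0],[1,[0,0,0],0]]'
python3 - <<'E'
from h import *
s,_=optics.camera("scene")
cv2.imwrite("pics/b1.png",cv2.resize(s[195:275,240:335],None,fx=6,fy=6,interpolation=cv2.INTER_CUBIC)[:,:,::-1])
E
```

```text
time: 5.72
eef_pos: [0.5718, 0.1608, 0.0899]
tool_rot: [0.0, 1.0, 0.0, 0.001]
ft_force: [-5.0, -1.5, 14.4]
width: 0.0004
grasp_force: 7.1
time: 5.97
eef_pos: [0.5708, 0.1726, 0.0899]
tool_rot: [0.0, 1.0, -0.0, 0.002]
ft_force: [-1.6, -2.9, 13.3]
width: 0.0
grasp_force: 6.3
time: 6.22
eef_pos: [0.5724, 0.1816, 0.0899]
tool_rot: [-0.0, 1.0, 0.0, 0.002]
ft_force: [-1.8, 1.2, 13.2]
width: -0.0003
grasp_force: 6.4
```

View pics/b1.png

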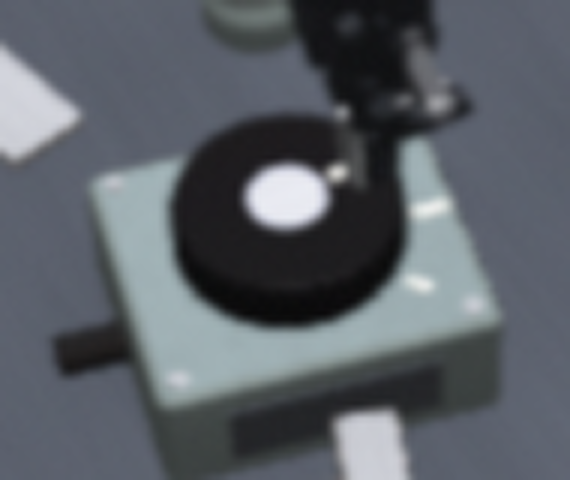

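The pointer (337,172) is past halfway and the tangential force has reversed, so the cam is pulling it in. I'll add a small stroke, then lift.

```bash
python3 -m handwheel '[[1,[0.003,-0.007,0],0],[1,[0,0,-0.02],0],[1,[0,0,-0.066],0],[1,[0,0,-0.066],0],[1,[-0.06,0,-0.03],0],[1,[-0.07,0,0],0],[1,[-0.07,0,0],0],[1,[0,0,0],0]]'
python3 - <<'E'
from h import *
s,_=optics.camera("scene")
cv2.imwrite("pics/b2.png",cv2.resize(s[100:300,170:370],None,fx=3,fy=3,interpolation=cv2.INTER_CUBIC)[:,:,::-1])
E
```

```text
time: 6.93
eef_pos: [0.467, 0.1846, 0.1791]
tool_rot: [0.0, 1.0, 0.001, -0.002]
ft_force: [1.6, -0.1, 0.4]
width: -0.0003
grasp_force: 0.0
```

View pics/b2.png

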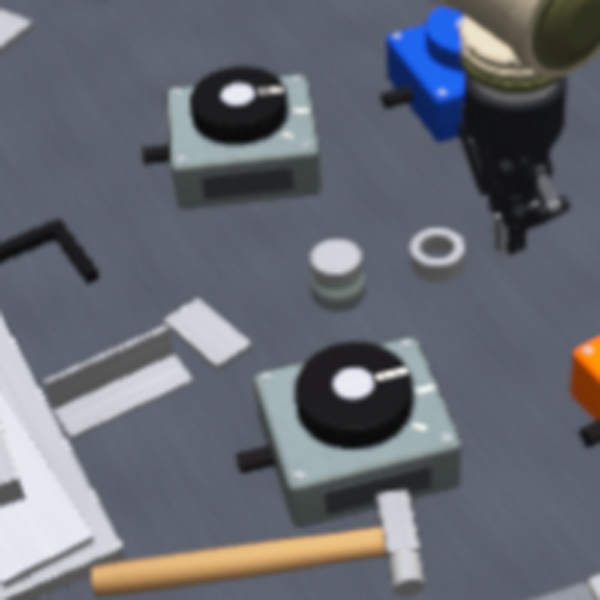

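Both pointers look in line with their middle ticks: a at (283,91) and b at (407,371) in the crop. I'll check the angles numerically before handing in.

Run:
```python
from h import *
for n,c,tip,yaw in(("a",(238,94),(283,91),-21),("b",(353,383),(407,371),-12.3)):
    P=unproj("scene",[(170+u/3,100+v/3) for u,v in(c,tip)],.09); e=P[1]-P[0]
    print(n,P[0][:2],"dial deg",(180+yaw-np.degrees(np.arctan2(e[1],e[0])))%360)
```

```text
a [ 0.52764002 -0.21779411] dial deg 3.8945016926784035
b [0.60890085 0.17723339] dial deg 1.607168569852547
```

Both read within about 4° of the middle, which is inside the reading error, and they sit in the click.

```bash
python3 -c "
from station import ctrl
print(ctrl.job_done())"
```

```text
the job is handed in; nothing more can be done
None
```

I stroked both dials one click by fingertip, and the last camera picture shows them in their middle clicks (read as 3.9° off for a, 1.6° for b). The arm was clear of everything when I handed the job in, but the hand-in gave no verdict.

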